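# Find the ejector notch by touch and press the key inside it

### The arm

A 7-joint arm with a two-finger parallel gripper is mounted at the origin on the work surface. World frame = base frame: x ahead of the robot, y to its left, z up, the work surface at z = 0. Lengths are in m, angles in rad, forces in N, time in s.
With the tool pointing down it reaches from about 0.4 to 0.85 m from the base axis. Payload 4.4 kg.
Tool frame: the origin (TCP) lies midway between the tips of the shut fingers; the grasp point (between the pads) lies hold_point_z behind it (hold_point_z is the distance from the TCP to the grasp point, in m); z points along the fingers, y is the direction in which the jaws open and shut (so a half turn about z gives the same grasp; the last joint's range is limited). The gripper opens to 94 mm and grips with 3 to 60 N. Pads are 16 mm wide; open, the fingers measure 119 mm over their backs; the gripper's body (75 mm by 177 mm) begins 78 mm behind the grasp point.
Start: joints at [1.26, 0.628, 0.038, 1.517, -0.027, 0.996, -0.02], TCP at [0.158, -0.631, 0.205] pointing down, gripper open.
Joint ranges: [-3.06, 3.06], [-0.37, 2.12], [-1.25, 1.32], [0.18, 2.47], [-1.1, 4.24], [0.23, 1.98], [-2.94, 2.94]. Speed limits (rad/s): [2.57, 2.57, 3.14, 3.14, 3.14, 3.14, 3.14].

### API

Orientations are given as a unit quaternion [w, x, y, z].
In Python, from station import sense, get_image, sign_off, hold_point_z gives the robot as it stands.
- The arm moves only by the tool arm_command, never from a script. Its argument "plan" is one flat list of numbers, 7 for each row, row after row: the shift along the world's x, y, z in cm, then the turn, a rotation vector about the world's x, y, z in degrees, then the finger opening in cm, from 0 to 9.4. A call has 1 to 5 rows; each row is the pose to reach, as a shift and turn from the pose commanded when the call began; what a row does not reach only later rows make up. A row lasts 1/8 s, in which the tool goes at most 62.5 mm and 10.7 degrees, less where a joint would pass 70% of its speed; a pose out of reach is approached as far as the arm can. A call with a gripper value outside its range is refused whole. The fingers move at their own pace and stop on an object; "squeeze" is the grip in N (left out, the last holds). Time passes only in rows, so rows that repeat a pose let the fingers close. It gives the time, the measured TCP pose, the force and the opening at its end, in the units of the state.
- sense(): the state, without advancing time (a new reading comes with each control period).
- get_image(name): name is "scene" or "top"; returns a dict with "image" (400x640x3 uint8, blue, green, red), "range_z" (400x640 float32, m along the optical axis (not along the pixel's ray), 0 where there is no reading), "K" (3x3 intrinsics, pixels), "D" ([k1, k2, p1, p2, k3] as OpenCV has them; the pictures are not rectified), "R" (3x3) and "t" (3): a world point X has camera coordinates R X + t. Camera axes: x right, y down, z forward; pixel columns grow to the right and rows downward; lengths in m; the calibration is good to about 2 mm. A picture is of the moment at which its call begins.
- sign_off(): hands the job in, once; it reports no verdict.
The state is a dict: "time": time; "joint_pos": joint angles; "dq": joint speeds; "joint_torque": joint torques, N m; "position": TCP position; "tcp_rot": TCP orientation; "ft_force": force on the tool from outside, world axes, zero at the start; "torque": the same for the moment, N m; "grip_width": finger opening in m.
Only numpy, scipy, OpenCV 4.12 (cv2) and the standard library are available. Lean on these libraries where they do the work, as an engineer would, in place of code of your own. Each camera call takes 0.05 s, during which the arm holds its last target. There are 200 camera calls.

### The job

The arched clay plaque sits in a wooden ejector tray. Starting at the left-hand end of the tray's metal rail, run a fingertip along the top of the rail towards the right until it drops into the notch, then press the key inside the notch all the way down, so that the plaque rises in its recess, and move clear. Do not touch the plaque with the gripper, and do not disturb the bowl, the bell or the jar.

Things in the scene. Friction and masses are not known exactly. Their poses are not given: they have to be found in the camera images.
- tray: Fixed low wooden tray. Origin on the table surface (z = 0); x from the rail towards the plaque, y along the rail to the robot's left, z up. Front bar 386 mm along y, x -120 to -60 mm, top at z 22 mm, carries the rail along x = -90 mm. Plaque recess behind it: outside x -30 to 118 mm, y -68 to 68 mm, wall tops at z 43 mm.
- rail_left (a point): Point of the tray: left-hand end (+y) of the exposed rail, mid-width, on its untouched top, 50 mm above the table. At each end the rail disappears into a wooden block 88 mm long, 52 mm wide, its top 6 mm above the rail's. The notch differs in place every time (find it by touch, or look closely from above): its centre lies 90 to 170 mm to the right of this point.
- rail_right (a point): Point of the tray: right-hand end (-y) of the exposed rail, same height and middle line; 210 mm from rail_left along tray -y.
- rail (a joint): The rail: flat aluminium strip, 36 mm wide, 12 mm thick, 210 mm exposed. On rubber: sinks evenly up to 4 mm (value in m, 0 untouched, grows downward; about 3 N to begin, 8 N to bottom out) and springs back. One notch is cut right across it, 36 mm long along the rail, upright sides, open at the front and back.
- key (a joint): The key: plain aluminium block 32 x 32 mm lying in the notch, its top 8 mm below the rail's untouched top (42 mm above the table). Value in m: 0 at the start, grows as it is pushed down, 0.008 at its firm stop (top 34 mm above the table). Takes 9 to 12 N, has no spring back, stays where left. The plaque's lifting plate rises by as much as the key goes down.
- plaque: Arched flat plaque of fired, unglazed pale clay, loose, 120 x 110 x 14 mm, about 250 g, lying flat on the lifting plate in the tray's recess with 2 to 4 mm to spare all round. Origin at the centre of its underside, 26 mm above the table at the start, z up.
- bowl: Bystander: loose pale clay bowl, 90 mm wide, 45 mm high, standing on the table left of the recess. Origin at the centre of its underside.
- bell: Bystander: loose terracotta bell, 60 mm wide, 80 mm high, standing on the table right of the recess. Origin at the centre of its underside.
- jar: Bystander: loose closed clear jar, 60 mm wide, 75 mm high, standing on the table to the far right of the recess. Origin at the centre of its underside.
Not all that is in view belongs to the job. Of the things that look like the plaque, the middle-sized one is meant.

How it is judged:
On the way, in this order (a step that is already met when the one before it is completed fails the run):
1. a fingertip touches the rail near its left-hand end (over 50 mm left of the notch's centre) (contact force between the fingers and rail_c2 above 0.3 N), for 0.1 s.
2. a fingertip is run along the rail up to the notch (touching its last 32 mm before the notch) (contact force between the fingers and rail_c1 above 0.3 N), for 0.1 s.
3. the key in the notch is pressed down by a fingertip (at least 6.5 of 8 mm) (value of joint key above 0.0065 m and contact force between the fingers and key_c0 above 0.5 N), for 0.05 s.
At the end, for the whole second after the job is handed in: The key stays down by at least 6.5 of its 8 mm, and the plaque lies flat (within 0.06 rad) and at rest in its recess, its underside raised from 26 to between 31.5 and 37 mm above the table (value of joint key above 0.0065 m and z of plaque in the frame of tray between 0.0315 and 0.037 m and angle between plaque's own z axis and vertical below 0.06 rad and linear speed of plaque below 0.02 m/s); the robot touches nothing.
It fails at once if the gripper or arm touches the plaque (contact force between any of the fingers, the arm and plaque above 0.5 N).
It fails at once if the plaque is lifted out of its recess (z of plaque in the frame of tray above 0.045 m).
It fails at once if the bowl is moved by more than 15 mm (distance of bowl from where it was at the start of the episode above 0.015 m).
It fails at once if the bell is moved by more than 15 mm (distance of bell from where it was at the start of the episode above 0.015 m).
It fails at once if the jar is moved by more than 15 mm (distance of jar from where it was at the start of the episode above 0.015 m).
It also fails if it takes over 40 s, if anything falls off the work surface, if the arm or the gripper's body presses on something with over 40 N, if the wrist force passes 120 N, or if a joint passes its speed limit or range.

## Working session

There is one attempt and no reset: what is moved stays moved. The work goes in short steps, Python scripts to look and compute and a tool call to move; the robot and the scene stay as the last step left them, time stands still between calls to the robot, and variables do not carry over. Pictures are saved under pics/ and viewed, about 8 in all and at most 12, crops included, and the job is handed in when it is done.

Besides the shell and the picture viewer there is one more tool, called after ">>>" as name(argument=value, ...) on one line, values as JSON. arm_command: Moves the arm, as the interface text tells. Its arguments: {"type":"object","properties":{"plan":{"type":"array","items":{"type":"number"}},"squeeze":{"type":"number"}},"required":["plan"]}

```bash
mkdir -p pics; python3 - <<'E'
from station import *
import cv2,numpy as np
print(sense(),hold_point_z)
for n in("scene","top"):
    d=get_image(n);cv2.imwrite(f"pics/{n}0.png",d["image"]);np.savez(f"{n}0.npz",**d);print(n,d["K"],d["D"],d["R"],d["t"])
E
```

```text
{'time': 0.0, 'joint_pos': array([ 1.26021019,  0.62931128,  0.03846632,  1.51838588, -0.02699848,
        0.99628513, -0.01998129]), 'dq': array([-4.27028353e-04, -1.36286955e-03,  6.42859177e-04, -1.89652825e-04,
       -3.78331205e-05,  1.31648080e-03, -3.49874500e-04]), 'joint_torque': array([-4.68801863e-04, -5.49736261e+01,  1.14339598e+00, -1.86633146e+01,
       -5.22525085e-02,  2.35398696e-02,  1.41365435e-04]), 'position': array([ 0.1573758 , -0.62996489,  0.20457144]), 'tcp_rot': array([-9.25919754e-04,  9.92518915e-01,  1.22087381e-01, -1.33423599e-04]), 'ft_force': array([ 0.65058067, -1.0999241 ,  0.20844189]), 'torque': array([-0.0114437 ,  0.02737016, -0.01351691]), 'grip_width': 0.09386862349953537} 0.0188
scene [[415.346268     0.         321.79139116]
 [  0.         415.346268   192.76474978]
 [  0.           0.           1.        ]] [0.02511065 0.         0.         0.         0.        ] [[ 0.8292228   0.5589097   0.00308075]
 [ 0.46827467 -0.69172239 -0.54976264]
 [-0.30513664  0.45731835 -0.83531524]] [-0.59525496 -0.22270908  0.996054  ]
top [[371.64578863   0.         319.14625136]
 [  0.         371.64578863 203.3996681 ]
 [  0.           0.           1.        ]] [-0.05921685  0.          0.          0.          0.        ] [[ 0.02021921 -0.99979423 -0.00163842]
 [-0.99597483 -0.01999879 -0.08737379]
 [ 0.08732304  0.00339846 -0.99617425]] [0.04326078 0.65653974 0.81655065]
```

View pics/top0.png

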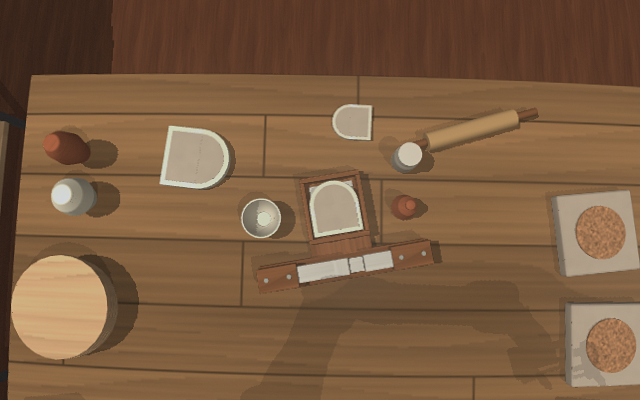

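View pics/scene0.png

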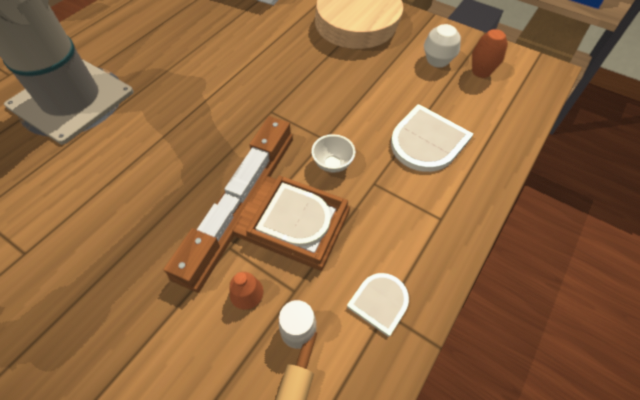

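The top view shows the rail from about (297,272) to (393,261), with the notch near (356,265). The bowl is at (261,218), the bell at (404,207) and the jar at (407,156). Next I'll measure the rail.

```bash
cat >h.py <<'E'
import numpy as np,cv2
def cast(d,px,z):
    p=cv2.undistortPoints(np.float64(px).reshape(-1,1,2),d["K"],d["D"]).reshape(-1,2)
    r=np.c_[p,np.ones(len(p))]@d["R"]; c=-d["R"].T@d["t"]
    return c+r*((z-c[2])/r[:,2])[:,None]
E
python3 - <<'E'
from h import *
d=dict(np.load("top0.npz")); im=d["image"]
hsv=cv2.cvtColor(im,cv2.COLOR_BGR2HSV)
m=((hsv[...,1]<60)&(hsv[...,2]>110)).astype(np.uint8); m[:240]=0;m[290:]=0;m[:,:285]=0;m[:,405:]=0
n,l,s,c=cv2.connectedComponentsWithStats(m)
for i in range(1,n):
    if s[i,4]<30: continue
    pts=np.argwhere(l==i)[:,::-1].astype(np.float32)
    r=cv2.minAreaRect(pts); b=cv2.boxPoints(r); print(s[i],r); print(cast(d,b,.05).round(4).tolist())
x0,y0=250,235
cv2.imwrite("pics/crop.png",cv2.resize(im[y0:y0+60,x0:x0+190],None,fx=4,fy=4,interpolation=cv2.INTER_CUBIC))
E
```

```text
[ 297  250   97   33 1587] ((344.77880859375, 266.2093811035156), (17.12166404724121, 95.80248260498047), 80.27242279052734)
[[0.5154, 0.104, 0.05], [0.5547, -0.1027, 0.05], [0.518, -0.1093, 0.05], [0.479, 0.0968, 0.05]]
```

View pics/crop.png

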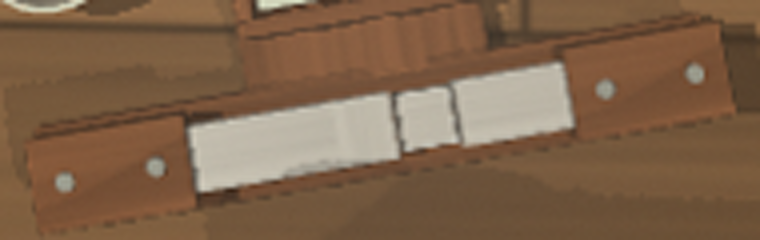

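The rail runs from about (0.497, 0.100) to (0.536, -0.106), and its measured length is 210 mm, as given. In the crop the notch is centred about 130 mm from the left end. I'll close the fingers, turn 87° so that the narrow 16 mm side lies along the rail, and move above the left end.

>>> arm_command(plan=[4,3,0,0,0,6,0,8,6,0,0,0,12,0,12,9,0,0,0,18,0,16,12,0,0,0,24,0,20,15,0,0,0,30,0], squeeze=20)

```text
time: 0.72
position: [0.3586, -0.4794, 0.2052]
tcp_rot: [-0.0, 0.926, 0.376, -0.0]
ft_force: [0.1, 0.3, 0.4]
grip_width: 0.0476
```

>>> arm_command(plan=[4,3,0,0,0,6,0,8,6,0,0,0,12,0,8.4,11.5,0,0,0,18,0,8.8,17,0,0,0,24,0,9.2,22.5,0,0,0,30,0])

```text
time: 1.35
position: [0.4494, -0.2537, 0.2052]
tcp_rot: [-0.0, 0.797, 0.603, -0.0]
ft_force: [0.3, -0.3, -0.1]
grip_width: 0.0008
```

>>> arm_command(plan=[1,6,0,0,0,6,0,2,12,-1,0,0,12,0,3,18,-3,0,0,18,0,4,24,-5,0,0,24,0,5,30,-7,0,0,26.8,0])

```text
time: 1.98
position: [0.4989, 0.0416, 0.1362]
tcp_rot: [0.0, 0.637, 0.771, 0.0]
ft_force: [1.8, -1.0, 0.5]
grip_width: 0.0004
```

>>> arm_command(plan=[0.2,3.6,-3,0,0,0,0,0.2,3.6,-6,0,0,0,0,0.2,3.6,-7.5,0,0,0,0,0.2,3.6,-7.5,0,0,0,0])

```text
time: 2.48
position: [0.5001, 0.0753, 0.0612]
tcp_rot: [-0.001, 0.638, 0.77, -0.001]
ft_force: [-0.1, 0.2, 0.1]
grip_width: 0.0003
```

```bash
python3 - <<'E'
from station import *
import cv2,numpy as np
s=sense();print(s["position"],s["tcp_rot"],s["ft_force"],s["joint_pos"])
a=get_image("top")["image"][220:310,230:450];b=get_image("scene")["image"][80:320,120:360]
cv2.imwrite("pics/c1.png",np.vstack([cv2.resize(a,(660,270)),cv2.resize(b[:,:],(330,330))[:, :].repeat(2,1)[:, :660]]))
E
```

```text
[0.50014802 0.07526446 0.06115749] [-5.55107410e-04  6.37565721e-01  7.70395143e-01 -9.83260787e-04] [-0.1380225   0.22333096  0.08852941] [-0.00829709  0.66551518 -0.29273261  2.032781    0.38325681  0.49750005
 -0.3938696 ]
```

View pics/c1.png

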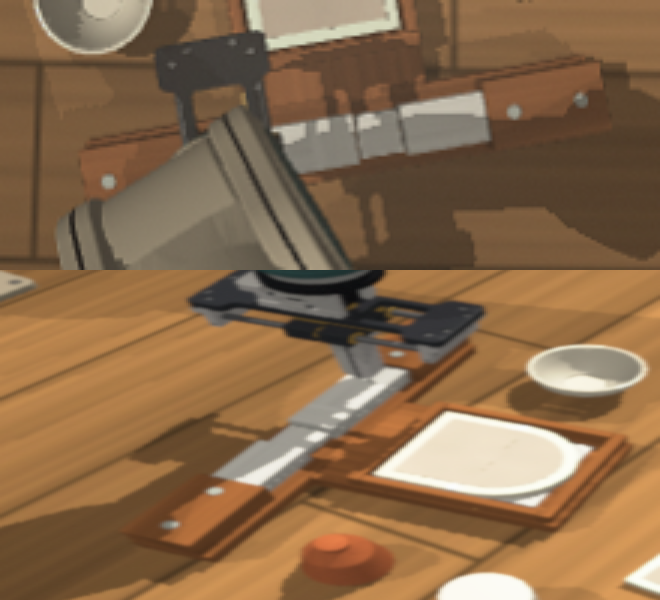

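The fingers are shut over the left part of the rail, clear of the bowl. The notch can be seen at about (380,135) in the upper panel. I'll lower until they touch.

>>> arm_command(plan=[0.2,0,-0.6,0,0,0,0,0.2,0,-1.0,0,0,0,0,0.2,0,-1.2,0,0,0,0,0.2,0,-1.2,0,0,0,0])

```text
time: 3.08
position: [0.5029, 0.0759, 0.0501]
tcp_rot: [0.0, 0.637, 0.771, -0.0]
ft_force: [0.7, -2.1, 2.6]
grip_width: 0.0007
```

>>> arm_command(plan=[0,0,-0.2,0,0,0,0,0,0,-0.2,0,0,0,0,0.19,-1,-0.2,0,0,0,0,0.38,-2,-0.2,0,0,0,0,0.57,-3,-0.2,0,0,0,0])

```text
time: 3.7
position: [0.5093, 0.0485, 0.0484]
tcp_rot: [-0.0, 0.637, 0.771, 0.002]
ft_force: [-1.8, 4.0, 6.0]
grip_width: 0.0007
```

>>> arm_command(plan=[0.15,-0.8,0,0,0,0,0,0.3,-1.6,0,0,0,0,0,0.45,-2.4,0,0,0,0,0,0.61,-3.2,0,0,0,0,0,0.72,-3.8,0,0,0,0,0])

```text
time: 4.32
position: [0.5164, 0.0103, 0.0483]
tcp_rot: [-0.0, 0.637, 0.771, 0.002]
ft_force: [-1.4, 4.2, 5.5]
grip_width: 0.0005
```

>>> arm_command(plan=[0.1,-0.5,0,0,0,0,0,0.19,-1,0,0,0,0,0])

```text
time: 4.58
position: [0.5183, 0.0005, 0.0483]
tcp_rot: [-0.0, 0.637, 0.771, 0.002]
ft_force: [-0.6, 3.6, 5.1]
grip_width: 0.0004
```

>>> arm_command(plan=[0.1,-0.5,0,0,0,0,0,0.19,-1,0,0,0,0,0])

```text
time: 4.82
position: [0.5202, -0.0094, 0.0483]
tcp_rot: [-0.0, 0.637, 0.771, 0.002]
ft_force: [-1.1, 3.6, 4.9]
grip_width: 0.0004
```

>>> arm_command(plan=[0.08,-0.4,0,0,0,0,0,0.08,-0.4,0,0,0,0,0])

```text
time: 5.08
position: [0.521, -0.0142, 0.0483]
tcp_rot: [-0.0, 0.637, 0.771, 0.001]
ft_force: [-0.9, 1.9, 4.8]
grip_width: 0.0005
```

>>> arm_command(plan=[0.06,-0.3,0,0,0,0,0,0.06,-0.3,0,0,0,0,0])

```text
time: 5.32
position: [0.5209, -0.0192, 0.0478]
tcp_rot: [0.0, 0.637, 0.771, -0.0]
ft_force: [-0.9, -0.2, 0.2]
grip_width: 0.0005
```

>>> arm_command(plan=[0.06,-0.3,0,0,0,0,0,0.06,-0.3,0,0,0,0,0])

```text
time: 5.58
position: [0.5214, -0.0229, 0.0476]
tcp_rot: [-0.0, 0.638, 0.77, -0.0]
ft_force: [-0.2, 0.2, 0.1]
grip_width: 0.0006
```

The force fell to zero near y = -0.017, so the finger is off the rail edge. That puts the notch centre at about y = -0.027, which agrees with the picture. I'll centre over it and press.

>>> arm_command(plan=[0.0,-0.4,0,0,0,0,0,0,-0.4,-0.5,0,0,0,0,0,-0.4,-0.7,0,0,0,0,0,-0.4,-0.8,0,0,0,0])

```text
time: 6.08
position: [0.5217, -0.0264, 0.0405]
tcp_rot: [0.0, 0.637, 0.771, -0.0]
ft_force: [-1.2, -0.7, 9.4]
grip_width: 0.0003
```

>>> arm_command(plan=[0,0,-0.2,0,0,0,0,0,0,-0.4,0,0,0,0,0,0,-0.55,0,0,0,0,0,0,-0.6,0,0,0,0,0,0,-0.6,0,0,0,0])

```text
time: 6.7
position: [0.5217, -0.0264, 0.0346]
tcp_rot: [0.0, 0.637, 0.771, -0.0]
ft_force: [-1.0, -0.8, 9.5]
grip_width: 0.0006
```

>>> arm_command(plan=[0,0,-0.1,0,0,0,0,0,0,-0.1,0,0,0,0,0,0,-0.2,0,0,0,0,0,0,-0.2,0,0,0,0])

```text
time: 7.2
position: [0.5217, -0.0265, 0.034]
tcp_rot: [0.001, 0.637, 0.771, -0.0]
ft_force: [-3.9, -0.9, 24.1]
grip_width: 0.0004
```

The force rose to 24 N at z = 0.034, which is the firm stop. I'll lift straight up and move clear.

>>> arm_command(plan=[0,0,0.8,0,0,0,0,0,0,3,0,0,0,0,0,0,8,0,0,0,0,0,0,13,0,0,0,0,0,0,18,0,0,0,0])

```text
time: 7.82
position: [0.5212, -0.0259, 0.2132]
tcp_rot: [-0.0, 0.637, 0.771, -0.0]
ft_force: [1.5, -0.3, 0.6]
grip_width: 0.0008
```

>>> arm_command(plan=[-1,-6,0,0,0,0,0,-2,-12,0,0,0,0,0,-3,-18,0,0,0,0,0,-4,-24,0,0,0,0,0,-4,-24,0,0,0,0,0])

```text
time: 8.45
position: [0.4791, -0.2721, 0.211]
tcp_rot: [-0.0, 0.641, 0.767, -0.001]
ft_force: [0.6, 0.2, -0.8]
grip_width: 0.0003
```

```bash
python3 - <<'E'
from station import *
from h import *
s=sense();print(s["time"],s["position"],s["ft_force"])
d=get_image("top");o=np.load("top0.npz")
def world(d,mask):
    v,u=np.nonzero(mask&(d["range_z"]>0));z=d["range_z"][v,u]
    p=cv2.undistortPoints(np.float64(np.c_[u,v]).reshape(-1,1,2),d["K"],d["D"]).reshape(-1,2)
    return (np.c_[p,np.ones(len(p))]*z[:,None]-d["t"])@d["R"]
M=np.zeros((400,640),np.uint8);M[192:228,320:350]=1
K=np.zeros_like(M);K[262:269,353:361]=1
for x in(o,d):
    P=world(x,M>0);A=np.c_[P[:,:2]-P[:,:2].mean(0),np.ones(len(P))];c=np.linalg.lstsq(A,P[:,2],rcond=None)[0]
    print("plaque top z/slopes",c[2],c[:2],"key z",np.median(world(x,K>0)[:,2]))
cv2.imwrite("pics/f.png",np.vstack([cv2.resize(d["image"][130:310,230:450],(660,540))]))
E
```

```text
8.45 [ 0.47909719 -0.27209802  0.21098085] [ 0.59027322  0.2160713  -0.79531954]
plaque top z/slopes 0.04171691717345372 [-0.00905729 -0.0035507 ] key z 0.04241892093899073
plaque top z/slopes 0.049712071475708754 [-0.00867949  0.00176055] key z 0.0344877534500419
```

View pics/f.png

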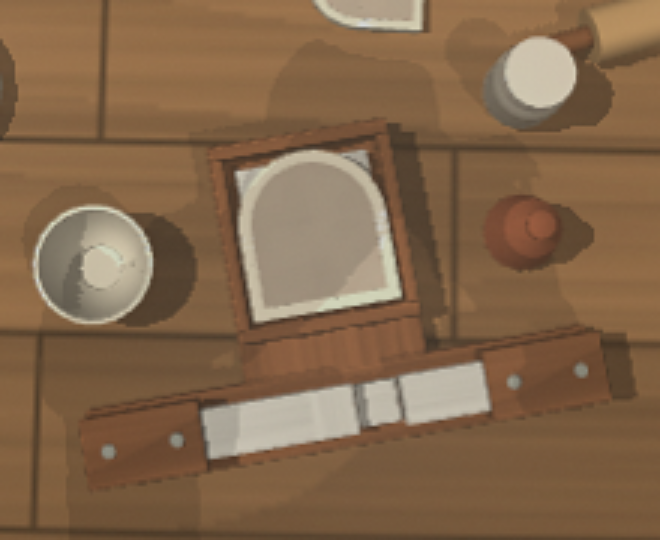

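The plaque is flat in its recess and 8 mm higher, and the key is down 8 mm. The bowl at (93,265), the bell at (523,232) and the jar at (540,75) haven't moved, so I'm handing in.

```bash
python3 -c "
from station import *
print(sign_off())"
```

```text
the job is handed in; nothing more can be done
None
```

I ran the shut fingertips along the rail from near its left end and pressed the key in the notch down to its firm stop. I then lifted straight up, moved clear and handed in at about 8.5 s; no verdict was reported.

- **Rail:** the fingertips slid at about 5–6 N until the force fell to zero at the notch. By touch its centre is about 130 mm from the left end, which agrees with the camera image.
- **Key:** it moved at about 9.5 N, then the force rose to 24 N at 34 mm above the table. The depth image shows its top going from 42.4 to 34.5 mm.
- **Plaque:** its top rose from 41.7 to 49.7 mm, so its underside is at about 34 mm. It lies flat, with a measured slope of about 0.01 rad.
- **Bystanders:** the bowl, bell and jar looked undisturbed in the final picture; I did not measure their positions.

No check failed or disagreed.

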